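# Find the hidden notch of the lock box by feel and open its drawer

### The arm

A 6-joint arm with a two-finger parallel gripper is mounted at the origin on a cart in front of the work surface, level with it; the furniture and walls round the work are solid. World frame = base frame: x ahead of the robot, y to its left, z up, the work surface at z = 0. Lengths are in mm, angles in rad, forces in N, time in s.
With the tool pointing down it reaches from about 300 to 850 mm from the base axis. Payload 4.2 kg.
Tool frame: the origin (TCP) lies at the very end of the fingers, on their centre line; the grasp point (between the pads) lies 19 mm behind it; z points along the fingers, y is the direction in which the jaws open and shut (so a half turn about z gives the same grasp; the last joint's range is limited). The gripper opens to 91 mm and grips with 3 to 60 N. Pads are 32 mm wide; open, the fingers measure 118 mm over their backs; the gripper's body (76 mm by 178 mm) begins 60 mm behind the grasp point.
Start: joints at [1.248, 0.32, 1.565, -0, 1.257, -0.02], TCP at [171.465, 548.859, 180.876] pointing down, gripper open.
Joint ranges: [-3.11, 3.11], [-0.84, 2.01], [0.21, 2.61], [-1.34, 4.49], [0.05, 2.63], [-2.56, 2.56]. Speed limits (rad/s): [2.57, 2.57, 3.14, 3.14, 3.14, 3.14].

### API

Orientations are given as a unit quaternion [w, x, y, z].
In Python, from plant import status, cams, order, models gives the robot as it stands.
- The arm moves only by the tool apply_moves, never from a script. Its argument "commands" is a list of rows, each a list of 6 numbers: the shift along the world's x, y, z in mm, then the turn, a rotation vector about the world's x, y, z in degrees. In form: [[tx, ty, tz, rx, ry, rz], ...]. A call has exactly 5 rows; each row shifts and turns the commanded pose from where the row before left it; what a row does not reach is not made up. A row lasts 1/12 s, in which the tool goes at most 41.7 mm and 7.16 degrees, less where a joint would pass 70% of its speed; a pose out of reach is approached as far as the arm can. A call with a gripper value outside its range is refused whole. "grip" is the opening, from 0 (shut) to 1 (fully open), set as the call begins (left out, the last holds). The fingers move at their own pace and stop on an object; "squeeze" is the grip in N (left out, the last holds). Time passes only in rows, so rows that do not move let the fingers close, or fill a call up. It gives the time, the measured TCP pose, the force and the opening at its end, in the units of the state.
- status.get_state(): the state, without advancing time (a new reading comes with each control period).
- cams.snapshot(name): name is "scene" or "top" or "wrist"; returns a dict with "image" (400x640x3 uint8, blue, green, red), "mtx" (3x3 intrinsics, pixels), "k1" (the pictures are not rectified: a ray, as slopes to the right and down, at radius r is drawn at 1 + k1 r^2 times it, then the intrinsics apply), "world_from_camera" (4x4, takes a point from camera to world coordinates); the wrist camera has in their place "mount" (4x4, takes a point from camera to tool coordinates, whose origin is the TCP and whose axes are the flange's). Camera axes: x right, y down, z forward; pixel columns grow to the right and rows downward; lengths in mm; the calibration is good to about 2 mm. A picture is of the moment at which its call begins: read the wrist's pose just before it. There is no depth.
- order.hand_in(): hands the job in, once; it reports no verdict.
Trained networks look in a picture, given as the dict that the camera call returned (one of the last four; its "shot" number tells which), for a name from the list of things; names that differ only in an ending like _2 or _b are one class to them, and where a whole thing is asked for, a point or a joint stands for the part that bears it (a point fixed in the world has none). Each returns a list of dicts, best first, with "p" (0 to 1); they miss things now and then, are a little off and sometimes report something else, mostly with a low value. They report only what shows in the picture. A call takes as long as a camera call.
- models.search_frame(thing, picture): "extent" ([centre column, centre row, width, height] in pixels, round what is visible of it).
- models.masks_of(thing, picture): "pixels" (400x640 bool, what is visible of it) and "extent" ([centre column, centre row, width, height] in pixels, round what is visible of it).
The state is a dict: "clock": time; "q": joint angles; "joint_vel": joint speeds; "joint_efforts": joint torques, N m; "ee_pos": TCP position; "ee_rot": TCP orientation; "contact_force": force on the tool from outside, world axes, zero at the start; "wrist_torque": the same for the moment, N m; "grip_width": finger opening in mm.
Only numpy, scipy, OpenCV 4.12 (cv2) and the standard library are available. Lean on these libraries where they do the work, as an engineer would, in place of code of your own. Each camera call takes 0.05 s, during which the arm holds its last target.

### The job

Open the drawer of the grey lock box for the gold. Turn the black knob on its lid clockwise by feel until you notice the lock settle into its hidden notch, let go of the knob there, then draw the drawer out at least five centimetres by its upright bar pull and let go. Do not pull hard at the drawer while it is still locked, and leave the other things on the desk standing where they are.

Things in the scene. Friction and masses are not known exactly. Their poses are not given: they have to be found in the camera images.
- knob_grip (a point): grip centre of the black bar knob on the lock box lid, on its upright axis. Bar 44 mm long (this point's x; white line on the top of its +x half), 12 mm thick (y), 32 mm high: from 18 mm below to 13.5 mm above this point; under it a round skirt 48 mm across, 8 mm high. Lid 29 mm below the point. The notch lies 0.35 to 1.4 rad clockwise (from above) of the start; the bar's yaw does not tell where.
- lock_axis (a point): point of the fixed lid on the knob's axis. Feel of the lock: turning takes about 0.1 N m (an arm's joint friction may add 0.3 to readings either way). Over some 0.1 rad at the notch a spring ball drops in: torque dips to -0.3 to -0.6 N m (knob pulls ahead), then rises to 0.5 to 0.9, where the ball climbs out: turn back. Let go 0.05 rad or less off its middle, it centres; drawer free within 0.08.
- lockbox: grey steel lock box, fixed to the desk, 160 mm deep (x), 180 mm wide (y), 90 mm high; origin under its middle, x points from the drawer front to the back; the knob stands in the middle of the lid
- drawer_pull (a point): middle of the upright round bar pull on the blue drawer front of the lock box, 60 mm above the desk. The bar is 10 mm thick and free from 24 mm below to 22 mm above this point, 40 mm in front of the drawer front. This point's x axis points into the box; the drawer opens along -x. The knob's axis is 120 mm behind the closed pull, along x.
- drawer (a joint): how far the drawer is out, in m: 0 shut, 0.07 fully open. It slides with about 2 N; while locked it gives only about 2 mm.
- catch: the drawer's 8 mm steel catch pin, hidden in the box and moving with the drawer; its origin is 120 mm behind the pull at desk level. While the lock is out of its notch the lock blocks the pin; pulling then presses pin on lock, and more than 12 N is forcing it
- acid_green: dropper bottle with green cap, standing nearer than the group at the back, 31 mm across, 84 mm high, a bystander; origin under its middle
- weight_big: brass weight with a button head, 30 mm across, 34 mm high, a bystander; origin under its middle
- wood_rest: wooden block with two slots in its top, 56 x 72 mm, 33 mm high, a bystander; origin under its middle
- wood_stamp: wooden hand stamp beside the lock box, 24 x 46 mm, 67 mm high, a bystander; origin under its middle

How it is judged (in metres and radians):
At the end, for the whole second after the job is handed in: the drawer is at least 45 mm out and at rest, the robot touches nothing (value of joint drawer above 0.045 m and velocity of joint drawer between -0.01 and 0.01 m/s).
It fails at once if the locked drawer is tugged: its catch presses on the lock with more than 12 N (contact force between catch and anything else above 12 N).
It fails at once if a bystander is moved by more than 20 mm or tipped over (distance of any of acid_green, weight_big, wood_rest, wood_stamp from where it was at the start of the episode above 0.02 m or angle between any of acid_green, weight_big, wood_rest, wood_stamp's own z axis and vertical above 0.5 rad).
It also fails if it takes over 72 s, if anything falls off the work surface, if the arm or the gripper's body presses on something with over 40 N, if the wrist force passes 120 N, or if a joint passes its speed limit or range.

## Working session

There is one attempt and no reset: what is moved stays moved. The work goes in short steps, Python scripts to look and compute and a tool call to move; the robot and the scene stay as the last step left them, time stands still between calls to the robot, and variables do not carry over. Pictures are saved under pics/ and viewed, and the job is handed in when it is done.

Besides the shell and the picture viewer there is one more tool, called in YAML: its name, and indented under it one key for each argument. apply_moves: Moves the arm, as the interface text tells. Its arguments: {"type":"object","properties":{"commands":{"type":"array"},"grip":{"type":"number"},"squeeze":{"type":"number"}},"required":["commands"]}

```bash
mkdir -p pics; ls
python3 - <<'E'
from plant import status,cams,models
import cv2
s=status.get_state();print(s)
for n in ["scene","top","wrist"]:
    p=cams.snapshot(n);cv2.imwrite(f"pics/{n}0.png",p["image"])
    print(n,p["mtx"].tolist(),p["k1"],p.get("world_from_camera",p.get("mount")).tolist() if hasattr(p.get("world_from_camera",p.get("mount")),'tolist') else p.get("world_from_camera",p.get("mount")))
    for t in ["knob_grip","lockbox","drawer_pull","acid_green","weight_big","wood_rest","wood_stamp"]:
        try: print(t,[(round(d["p"],2),[round(float(x),1) for x in d["extent"]]) for d in models.search_frame(t,p)[:2]])
        except Exception as e: print(t,e)
E
```

```text
pics
{'clock': 0.0, 'q': array([ 1.24797135e+00,  3.20297711e-01,  1.56567554e+00, -3.73691191e-05,
        1.25738529e+00, -2.00328764e-02]), 'joint_vel': array([ 0.00109819, -0.00164161,  0.00080324,  0.00091771, -0.00062872,
       -0.00216639]), 'joint_efforts': array([ 1.22890856e-04, -4.12473822e+01, -2.31975067e+01,  7.27871270e-02,
        4.56507260e-02, -1.36259105e-04]), 'ee_pos': array([171.30902323, 548.30045265, 180.01834632]), 'ee_rot': array([-1.33113537e-04,  1.50812591e-01,  9.88561977e-01, -8.73036022e-04]), 'contact_force': array([-0.45442433, -0.19998568, -0.33420402]), 'wrist_torque': array([-0.02072553, -0.09590397,  0.03222237]), 'grip_width': 91.42803458817897}
scene [[397.48948597854775, 0.0, 314.5363422727262], [0.0, 397.48948597854775, 201.57065898762374], [0.0, 0.0, 1.0]] -0.06917782979571249 [[0.8556863201079303, -0.2847793829318677, 0.43208983398952255, 227.6071232295342], [-0.5168508512102661, -0.4286588222562214, 0.7410241640494138, -658.8988743627793], [-0.025809284828760225, -0.8574102385432855, -0.5139859566736956, 586.5879189981081], [0.0, 0.0, 0.
[... 982 characters left out ...]
en [(0.73, [197.9, 222.2, 14.9, 7.5])]
weight_big [(0.69, [421.4, 226.0, 9.9, 11.0])]
wood_rest [(0.68, [208.8, 173.6, 36.0, 31.7])]
wood_stamp [(0.69, [427.0, 186.6, 17.4, 14.1])]
wrist [[302.15859753636477, 0.0, 318.99332142907036], [0.0, 302.15859753636477, 198.36384401871842], [0.0, 0.0, 1.0]] -0.045688237475625414 [[0.0015201294868098859, -0.9570642387231993, -0.2898719237241259, 81.77437295741953], [0.9999980515529093, 0.0010897955899147453, 0.0016459756852704207, -0.8658802612948602], [-0.0012594033220656557, -0.2898738610201934, 0.9570640305645788, -203.49295449161667], [0.0, 0.0, 0.0, 1.0]]
knob_grip []
lockbox []
drawer_pull []
acid_green []
weight_big []
wood_rest []
wood_stamp []
```

Run:
```python
import cv2
a=cv2.imread("pics/top0.png");cv2.imwrite("pics/topc.png",cv2.resize(a[140:290,190:390],None,fx=4,fy=4,interpolation=cv2.INTER_CUBIC))
a=cv2.imread("pics/scene0.png");cv2.imwrite("pics/scenec.png",cv2.resize(a[150:290,220:420],None,fx=4,fy=4,interpolation=cv2.INTER_CUBIC))
```

```text
(no output)
```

View pics/scene0.png

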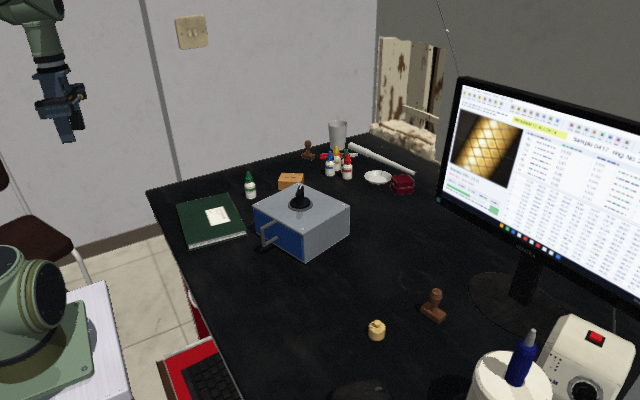

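View pics/topc.png

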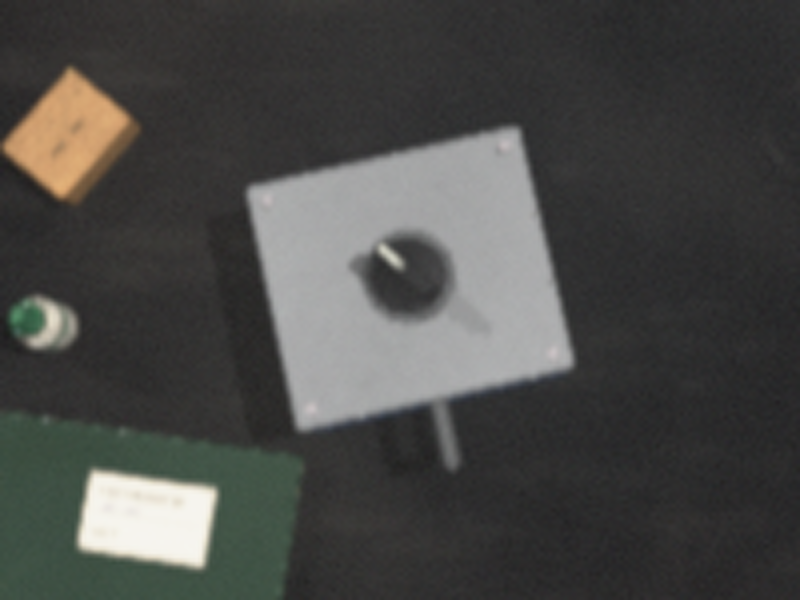

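View pics/scenec.png

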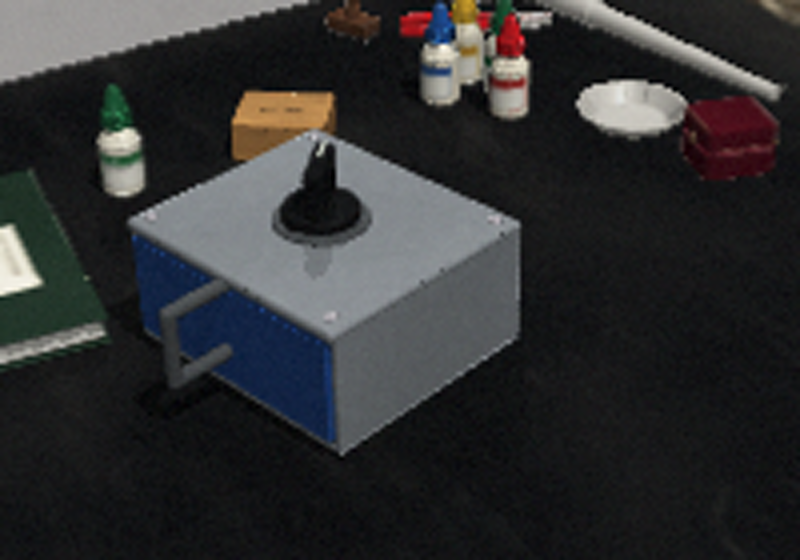

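View pics/top0.png

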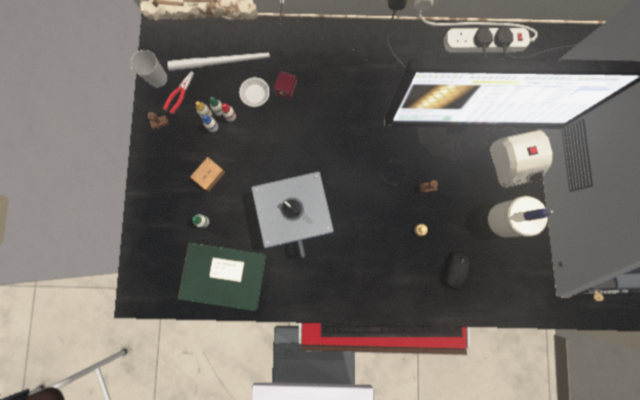

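```bash
cat > h.py <<'E'
import numpy as np,cv2
from scipy.spatial.transform import Rotation as R
def ray(p,u,v,W=None):
    K=p["mtx"];D=np.array([p["k1"],0,0,0,0.])
    xy=cv2.undistortPoints(np.array([[[u,v]]],float),np.array(K),D)[0,0]
    W=np.array(p["world_from_camera"] if W is None else W)
    return W[:3,3],W[:3,:3]@np.array([xy[0],xy[1],1])
def at(p,u,v,z,W=None):
    o,d=ray(p,u,v,W);return o+d*(z-o[2])/d[2]
def wristW(s,p):
    w,x,y,z=s["ee_rot"];T=np.eye(4);T[:3,:3]=R.from_quat([x,y,z,w]).as_matrix();T[:3,3]=s["ee_pos"]
    return T@np.array(p["mount"])
def proj(p,X,W):
    c=np.linalg.inv(W)@np.append(X,1);r=c[:2]/c[2];r=r*(1+p["k1"]*(r@r));K=np.array(p["mtx"]);return K[0,0]*r[0]+K[0,2],K[1,1]*r[1]+K[1,2]
E
python3 - <<'E'
from h import *
from plant import cams
p=cams.snapshot("top")
cs=[(250,185),(520,127),(573,368),(298,430)]
P=np.array([at(p,190+a/4,140+b/4,90) for a,b in cs]);print(P.round(1))
c=P.mean(0);print("c",c.round(1))
ex=(P[0]+P[1]-P[2]-P[3]);ey=(P[0]+P[3]-P[1]-P[2]);print(np.arctan2(ex[1],ex[0]),np.arctan2(-ey[0],ey[1]),np.linalg.norm(ex)/2,np.linalg.norm(ey)/2)
print("skirt",at(p,190+408/4,140+277/4,98))
a=at(p,190+380/4,140+245/4,132.5);b=at(p,190+403/4,140+268/4,132.5);print("line",a,b,np.arctan2(*(a-b)[[1,0]]))
print("pull top",at(p,190+453/4,140+463/4,82))
E
```

```text
[[662.9 165.   90. ]
 [705.1  -7.2  90. ]
 [550.8 -44.3  90. ]
 [507.7 127.7  90. ]]
c [606.6  60.3  90. ]
0.236211835373825 0.2432659083650396 159.17008548585264 177.30068628793413
skirt [605.16182476  61.28135565  98.        ]
line [620.53117036  76.72234725 132.5       ] [606.75950063  62.22744006 132.5       ] 0.8109788940912785
pull top [489.45140317  30.01158503  82.        ]
```

apply_moves:
  commands:
    - [22, -24.5, 1, 0, 0, 3.2]
    - [22, -24.5, 1, 0, 0, 3.2]
    - [22, -24.5, 1, 0, 0, 3.2]
    - [22, -24.5, 1, 0, 0, 3.2]
    - [22, -24.5, 1, 0, 0, 3.2]
  grip: 0.6

```text
clock: 1.67
ee_pos: [282.2, 425.2, 186.0]
ee_rot: [0.0, 0.01, 1.0, 0.0]
contact_force: [-0.3, -0.0, -0.3]
grip_width: 61.1
```

apply_moves:
  commands:
    - [22, -24.5, 1, 0, 0, 3.2]
    - [22, -24.5, 1, 0, 0, 3.2]
    - [22, -24.5, 1, 0, 0, 3.2]
    - [22, -24.5, 1, 0, 0, 3.2]
    - [22, -24.5, 1, 0, 0, 3.2]

```text
clock: 2.08
ee_pos: [392.3, 302.5, 191.1]
ee_rot: [0.0, -0.129, 0.992, 0.0]
contact_force: [0.7, 0.7, -0.1]
grip_width: 55.0
```

apply_moves:
  commands:
    - [22, -24.5, 1, 0, 0, 3.2]
    - [22, -24.5, 1, 0, 0, 3.2]
    - [22, -24.5, 1, 0, 0, 3.2]
    - [22, -24.5, 1, 0, 0, 3.2]
    - [22, -24.5, 1, 0, 0, 3.2]

```text
clock: 2.5
ee_pos: [502.4, 180.0, 196.1]
ee_rot: [0.0, -0.266, 0.964, 0.0]
contact_force: [-0.9, 0.4, -0.6]
grip_width: 55.2
```

apply_moves:
  commands:
    - [22, -24.5, 1, 0, 0, 3.2]
    - [22, -24.5, 1, 0, 0, 3.2]
    - [22, -24.5, 1, 0, 0, 3.2]
    - [10, -10, 1, 0, 0, 3.2]
    - [0, 0, 0, 0, 0, 3.2]

```text
clock: 2.92
ee_pos: [579.9, 95.1, 199.6]
ee_rot: [0.0, -0.396, 0.918, -0.001]
contact_force: [-1.1, 0.2, -0.4]
grip_width: 54.9
```

```bash
cat > look.py <<'E'
from h import *
from plant import status,cams,models
import sys
s=status.get_state()
p=cams.snapshot("wrist");W=wristW(s,p)
cv2.imwrite(sys.argv[1],p["image"])
np.save("W.npy",W)
print(s["clock"],s["ee_pos"].round(1),s["q"].round(3),s["contact_force"].round(2),s["wrist_torque"].round(2),s["grip_width"])
q=s["ee_rot"];Rm=R.from_quat([q[1],q[2],q[3],q[0]]).as_matrix();print("y ang",np.degrees(np.arctan2(Rm[1,1],Rm[0,1])),"z",Rm[:,2].round(4))
for t in ["knob_grip","lockbox","drawer_pull"]:
    print(t,[(round(d["p"],2),np.array(d["extent"]).round(1)) for d in models.search_frame(t,p)[:2]])
print("knob pred",proj(p,np.array([606,60.5,132.5]),W), proj(p,np.array([606,60.5,98]),W),"pull",proj(p,np.array([489.4,32,82]),W))
E
python3 look.py pics/w1.png
```

```text
2.9167 [579.9  95.1 199.6] [ 1.440e-01  3.280e-01  1.504e+00 -1.000e-03  1.308e+00 -2.240e+00] [-1.14  0.15 -0.42] [0.16 0.1  0.05] 54.939128832422384
y ang 136.6076826773618 z [ 1.2e-03 -9.0e-04 -1.0e+00]
knob_grip [(0.87, array([279.4, 190.3,  46.7,  48.7]))]
lockbox [(0.83, array([282. , 173.1, 216.4, 206.3]))]
drawer_pull [(0.9, array([318.9, 116.8, 112.1,  76.2]))]
knob pred (np.float64(273.89980619864076), np.float64(191.49590500899563)) (np.float64(278.6266504613756), np.float64(182.53425466898653)) pull (np.float64(342.3210850879338), np.float64(80.85912109450008))
```

View pics/w1.png

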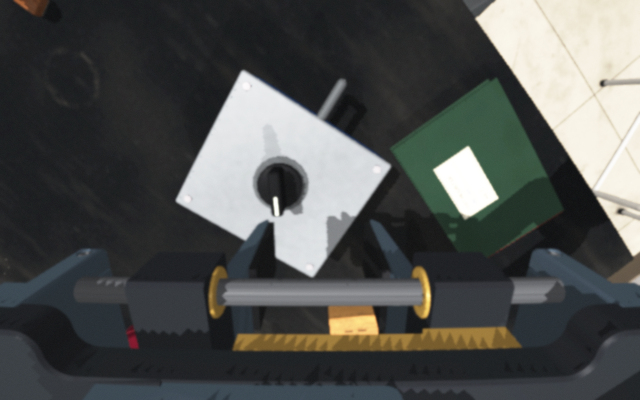

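Run:
```python
import cv2
a=cv2.imread("pics/w1.png");cv2.imwrite("pics/w1c.png",cv2.resize(a[60:280,170:400],None,fx=3,fy=3,interpolation=cv2.INTER_CUBIC)[:600])
a=a[145:235,230:330];cv2.imwrite("pics/w1d.png",cv2.resize(cv2.convertScaleAbs(a,alpha=2),None,fx=6,fy=6,interpolation=cv2.INTER_CUBIC))
```

```text
(no output)
```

View pics/w1d.png

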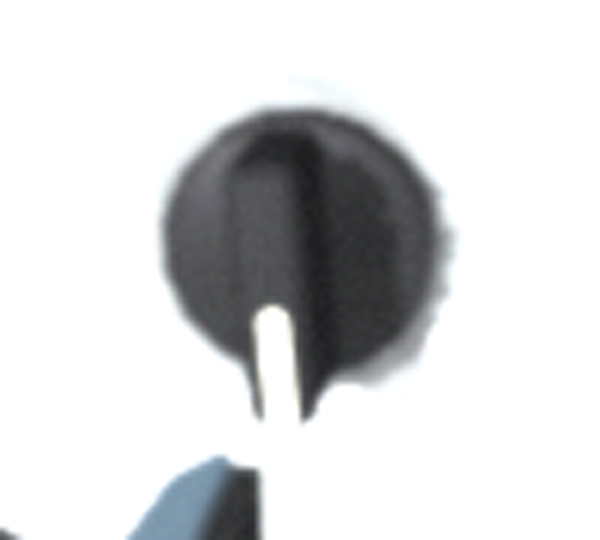

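View pics/w1c.png

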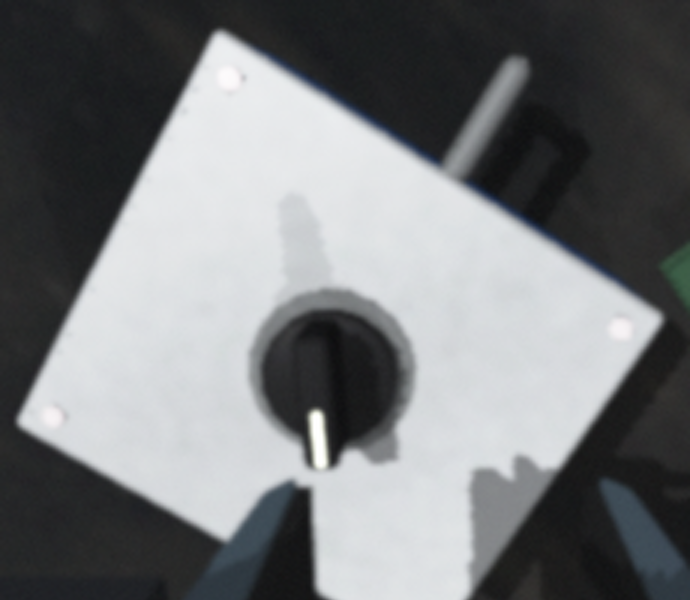

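Run:
```python
from h import *
from plant import cams
p=cams.snapshot("wrist");W=np.load("W.npy")
a=at(p,230+272/6,145+312/6,132.5,W);b=at(p,230+281/6,145+415/6,132.5,W);print(a,b,np.degrees(np.arctan2(*(b-a)[[1,0]])),np.linalg.norm(a-b))
print("skirt",at(p,280,185,98,W))
cs=[(217,30),(664,318),(18,424)]
P=np.array([at(p,170+x/3,60+y/3,90,W) for x,y in cs]);print(P.round(1),"c",(P[1]+P[2])/2)
for d in (P[2]-P[0],):print(np.arctan2(d[1],d[0]))
d=P[1]-P[0];print(np.arctan2(-d[0],d[1]))
```

```text
[608.85955879  65.1550739  132.5       ] [620.05424025  78.06096349 132.5       ] 49.061345203963135 17.08458015995236
skirt [606.84592267  63.33964159  98.        ]
[[553.8 -42.   90. ]
 [509.1 129.9  90. ]
 [705.5  -1.6  90. ]] c [607.31310968  64.14540748  90.        ]
0.2598933400950851
0.254349202739164
```

apply_moves:
  commands:
    - [13.3, -16.5, -6, 0, 0, 1]
    - [13.3, -16.5, -6, 0, 0, 0]
    - [0, 0, -20, 0, 0, 0]
    - [0, 0, -20, 0, 0, 0]
    - [0, 0, -12, 0, 0, 0]
  grip: 0.5

```text
clock: 3.58
ee_pos: [602.8, 65.2, 134.0]
ee_rot: [-0.001, -0.404, 0.915, 0.0]
contact_force: [-0.6, 0.2, -0.8]
grip_width: 45.3
```

apply_moves:
  commands:
    - [0, 0, -12, 0, 0, 0]
    - [0, 0, -12, 0, 0, 0]
    - [0, 0, -8, 0, 0, 0]
    - [0, 0, 0, 0, 0, 0]
    - [0, 0, 0, 0, 0, 0]

```text
clock: 4.0
ee_pos: [603.8, 65.3, 103.9]
ee_rot: [-0.0, -0.404, 0.915, 0.0]
contact_force: [-0.3, -0.5, 0.7]
grip_width: 45.6
```

```bash
python3 look.py pics/w2.png
```

```text
4.0 [603.8  65.3 103.9] [ 0.089  0.426  1.602  0.     1.114 -2.314] [-0.29 -0.54  0.68] [ 0.11  0.06 -0.03] 45.601580453285145
y ang 137.66803474962535 z [-5.e-04  0.e+00 -1.e+00]
knob_grip [(0.65, array([314.1, 232.8,  62.3,  76.1]))]
lockbox [(0.73, array([317.6, 197.8, 300.3, 275.5]))]
drawer_pull [(0.83, array([387.2, 105.2,  50.6,  57.5]))]
knob pred (np.float64(312.71864599475214), np.float64(240.3178581683856)) (np.float64(313.54103632135997), np.float64(220.59530053250353)) pull (np.float64(408.5687588020594), np.float64(79.94226115565363))
```

View pics/w2.png

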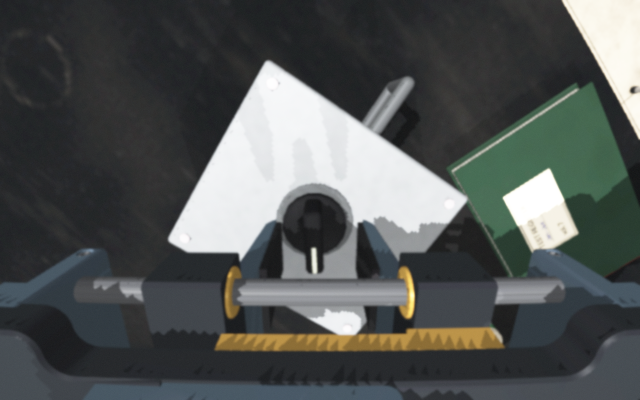

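Run:
```python
import cv2
a=cv2.imread("pics/w2.png")
a=a[165:285,260:380];cv2.imwrite("pics/w2d.png",cv2.resize(cv2.convertScaleAbs(a,alpha=2),None,fx=5,fy=5,interpolation=cv2.INTER_CUBIC))
```

```text
(no output)
```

View pics/w2d.png

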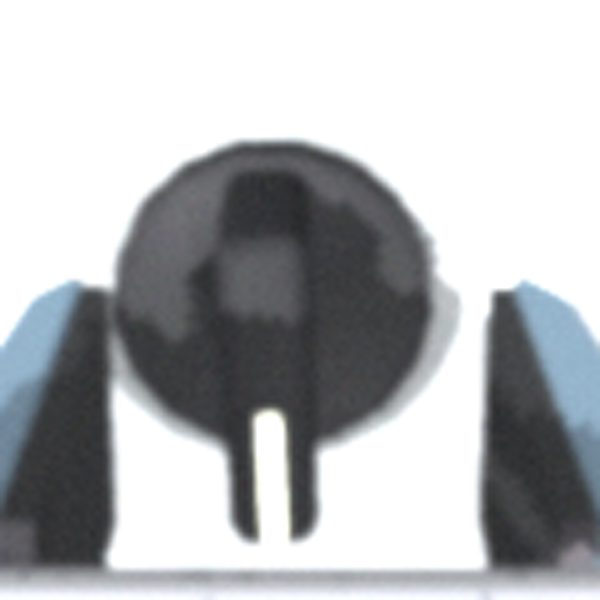

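Run:
```python
from h import *
from plant import cams
p=cams.snapshot("wrist");W=np.load("W.npy")
a=at(p,260+268/5,165+412/5,132.5,W);b=at(p,260+275/5,165+540/5,132.5,W);print(a,b,np.degrees(np.arctan2(*(b-a)[[1,0]])),np.linalg.norm(a-b))
c=at(p,260+273/5,165+293/5,98,W);print("skirt",c)
x,y=c[:2]-[603.8,65.3];t=np.radians(137.67);print("along jaw",x*np.cos(t)+y*np.sin(t),"along bar",x*np.sin(t)-y*np.cos(t))
```

```text
[608.92680271  64.51197689 132.5       ] [620.78516086  78.78422766 132.5       ] 50.277888563764435 18.55580232900272
skirt [607.03418896  62.79098916  98.        ]
along jaw -4.080533829706081 along bar 0.32304380803146415
```

apply_moves:
  commands:
    - [1.5, -1.4, 0, 0, 0, 0.8]
    - [1.5, -1.3, 0, 0, 0, 0.7]
    - [0, 0, 0, 0, 0, 0]
    - [0, 0, 0, 0, 0, 0]
    - [0, 0, 0, 0, 0, 0]

```text
clock: 4.67
ee_pos: [607.1, 62.1, 103.8]
ee_rot: [-0.0, -0.416, 0.909, 0.0]
contact_force: [0.4, -0.9, 0.1]
grip_width: 45.0
```

apply_moves:
  commands:
    - [0, 0, 0, 0, 0, 0]
    - [0, 0, 0, 0, 0, 0]
    - [0, 0, 0, 0, 0, 0]
    - [0, 0, 0, 0, 0, 0]
    - [0, 0, 0, 0, 0, 0]
  grip: 0.0
  squeeze: 40

```text
clock: 5.08
ee_pos: [607.0, 62.2, 103.9]
ee_rot: [-0.0, -0.416, 0.909, 0.0]
contact_force: [-0.0, -0.1, 0.4]
grip_width: 15.1
```

```bash
cat > st.py <<'E'
from h import *
from plant import status
s=status.get_state()
q=s["ee_rot"];Rm=R.from_quat([q[1],q[2],q[3],q[0]]).as_matrix()
print(round(s["clock"],2),s["ee_pos"].round(1),"yaw %.2f"%np.degrees(np.arctan2(Rm[1,1],Rm[0,1])),"F",s["contact_force"].round(1),"T",s["wrist_torque"].round(3),"e6 %.3f v6 %.3f q6 %.4f"%(s["joint_efforts"][5],s["joint_vel"][5],s["q"][5]),"g %.1f"%s["grip_width"])
E
python3 st.py
```

```text
5.08 [607.   62.2 103.9] yaw 139.15 F [-0.  -0.1  0.4] T [0.061 0.02  0.023] e6 0.000 v6 0.002 q6 -2.3455 g 15.1
```

apply_moves:
  commands:
    - [0, 0, 0, 0, 0, 0]
    - [0, 0, 0, 0, 0, 0]
    - [0, 0, 0, 0, 0, 0]
    - [0, 0, 0, 0, 0, 0]
    - [0, 0, 0, 0, 0, 0]

```text
clock: 5.5
ee_pos: [607.1, 62.2, 103.9]
ee_rot: [-0.0, -0.416, 0.909, 0.0]
contact_force: [-0.2, 0.4, 0.3]
grip_width: 0.6
```

```bash
python3 st.py
```

```text
5.5 [607.1  62.2 103.9] yaw 139.15 F [-0.2  0.4  0.3] T [ 0.097  0.1   -0.04 ] e6 0.000 v6 -0.002 q6 -2.3455 g 0.6
```

apply_moves:
  commands:
    - [0, 0, 0, 0, 0, -0.5]
    - [0, 0, 0, 0, 0, -0.5]
    - [0, 0, 0, 0, 0, -0.5]
    - [0, 0, 0, 0, 0, -0.5]
    - [0, 0, 0, 0, 0, -0.5]

```text
clock: 5.92
ee_pos: [607.1, 62.2, 103.9]
ee_rot: [-0.0, -0.396, 0.918, 0.0]
contact_force: [0.1, -0.4, 0.6]
grip_width: 0.3
```

```bash
python3 st.py
```

```text
5.92 [607.1  62.2 103.9] yaw 136.60 F [ 0.1 -0.4  0.6] T [0.083 0.053 0.005] e6 -0.086 v6 0.104 q6 -2.3010 g 0.3
```

apply_moves:
  commands:
    - [0, 0, 0, 0, 0, -0.5]
    - [0, 0, 0, 0, 0, -0.5]
    - [0, 0, 0, 0, 0, -0.5]
    - [0, 0, 0, 0, 0, -0.5]
    - [0, 0, 0, 0, 0, -0.5]

```text
clock: 6.33
ee_pos: [607.1, 62.2, 103.9]
ee_rot: [0.0, -0.375, 0.927, 0.0]
contact_force: [-0.0, -0.8, 0.4]
grip_width: 0.7
```

```bash
python3 st.py
```

```text
6.33 [607.1  62.2 103.9] yaw 134.10 F [-0.  -0.8  0.4] T [ 0.013  0.09  -0.059] e6 -0.086 v6 0.103 q6 -2.2574 g 0.7
```

apply_moves:
  commands:
    - [0, 0, 0, 0, 0, -0.5]
    - [0, 0, 0, 0, 0, -0.5]
    - [0, 0, 0, 0, 0, -0.5]
    - [0, 0, 0, 0, 0, -0.5]
    - [0, 0, 0, 0, 0, -0.5]

```text
clock: 6.75
ee_pos: [607.1, 62.2, 103.9]
ee_rot: [-0.0, -0.355, 0.935, 0.0]
contact_force: [0.1, -0.2, 0.7]
grip_width: 0.5
```

```bash
python3 st.py
```

```text
6.75 [607.1  62.2 103.9] yaw 131.60 F [ 0.1 -0.2  0.7] T [0.107 0.04  0.019] e6 -0.086 v6 0.105 q6 -2.2138 g 0.5
```

```bash
python3 look.py pics/w3.png
python3 - <<'E'
from plant import cams
import cv2
p=cams.snapshot("scene");cv2.imwrite("pics/s3.png",cv2.resize(p["image"][130:270,210:410],None,fx=4,fy=4,interpolation=cv2.INTER_CUBIC))
E
```

```text
6.75 [607.1  62.2 103.9] [ 0.083  0.43   1.596  0.     1.116 -2.214] [ 0.15 -0.24  0.67] [0.11 0.04 0.02] 0.4878142596876291
y ang 131.60061419100845 z [-0.e+00  1.e-04 -1.e+00]
knob_grip [(0.62, array([320.4, 226.2,  67.1,  63.9]))]
lockbox [(0.86, array([326. , 170.8, 296.4, 207.4])), (0.65, array([499.1, 321. ,  41.6,  37.6]))]
drawer_pull [(0.57, array([382.5,  97.3,  45. ,  62.3]))]
knob pred (np.float64(319.5360683863854), np.float64(240.41924415449105)) (np.float64(319.36862666821395), np.float64(220.67377994032776)) pull (np.float64(399.9595738952252), np.float64(70.01843764641467))
```

View pics/w3.png

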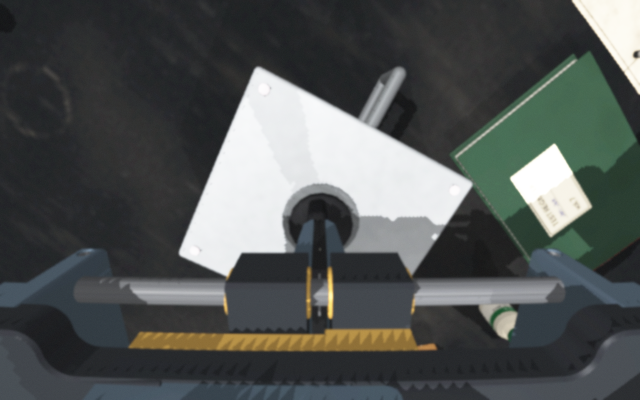

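View pics/s3.png

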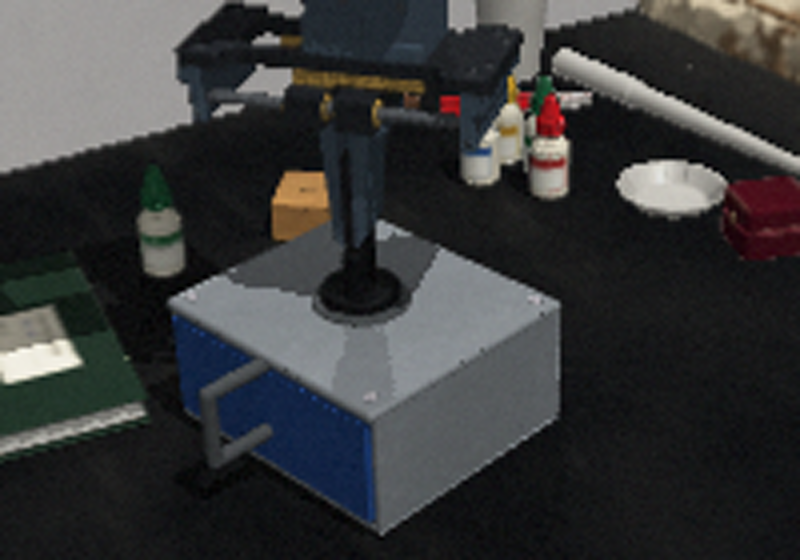

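Run:
```python
from h import *
from plant import cams,status
p=cams.snapshot("scene");W=np.array(p["world_from_camera"])
for n,X in dict(tcp=[607,62.2,104],k98=[607,62.5,98],k132=[607,62.5,132.5],k119=[607,62.5,119]).items():
    u,v=proj(p,np.array(X,float),W);print(n,u,v,"crop",(u-210)*4,(v-130)*4)
cv2.imwrite("pics/s4.png",cv2.resize(p["image"][160:230,260:340],None,fx=8,fy=8,interpolation=cv2.INTER_CUBIC))
s=status.get_state();w=cams.snapshot("wrist");print(proj(w,s["ee_pos"],wristW(s,w)))
cv2.imwrite("pics/w4.png",cv2.resize(cv2.convertScaleAbs(w["image"][165:285,260:380],alpha=2.5),None,fx=5,fy=5,interpolation=cv2.INTER_CUBIC))
```

```text
tcp 299.58291914343425 200.1540911135784 crop 358.331676573737 280.6163644543136
k98 299.6348770168646 202.25831477280985 crop 358.5395080674584 289.0332590912394
k132 298.9726696963329 189.65624933280188 crop 355.8906787853316 238.6249973312075
k119 299.2345069157428 194.64385713046767 crop 356.9380276629713 258.57542852187066
(np.float64(320.10858240510356), np.float64(226.06478623657438))
```

View pics/s4.png

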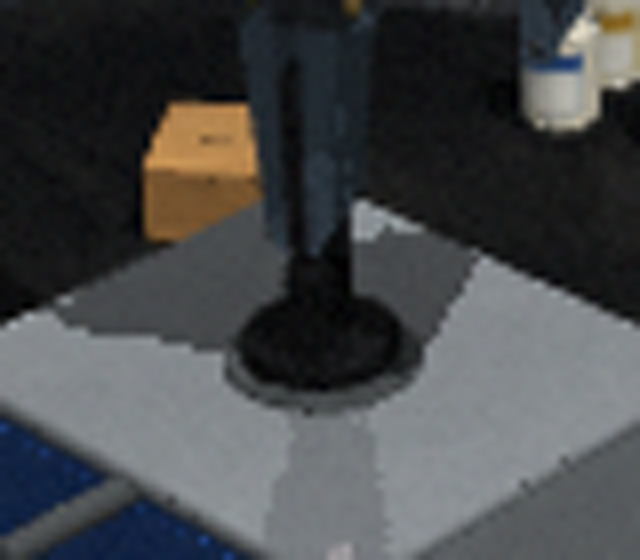

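View pics/w4.png

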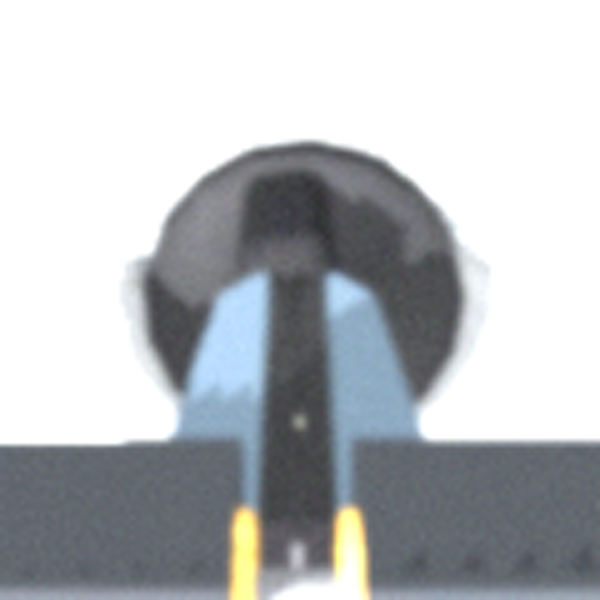

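Run:
```python
from h import *
from plant import cams
p=cams.snapshot("scene");W=np.array(p["world_from_camera"])
a=cv2.imread("pics/scene0.png")
print(proj(p,np.array([171.3,548.3,180.]),W),proj(p,np.array([171.3,548.3,208.]),W))
cv2.imwrite("pics/g0.png",cv2.resize(a[80:160,20:110],None,fx=7,fy=7,interpolation=cv2.INTER_CUBIC))
```

```text
(np.float64(77.52321068230287), np.float64(146.82337074587386)) (np.float64(74.37559017883174), np.float64(137.4520094585537))
```

View pics/g0.png

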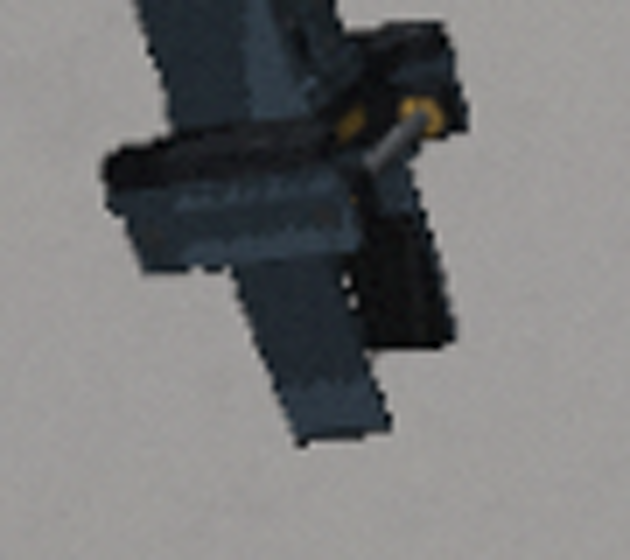

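Run:
```python
from h import *
from plant import cams
p=cams.snapshot("wrist");M=np.array(p["mount"])
for z in (0,-10,-20,-30):
  for x in (16,11,0,-16):
    c=np.linalg.inv(M)@[x,0,z,1]
    print(z,x,np.round(proj(p,np.array([x,22.8,z]),M),1),"depth",c[2].round(1))
s=cams.snapshot("scene");W=np.array(s["world_from_camera"])
# initial pose finger tips at y=+-(45.7..59)
t=np.radians(72.7);Y=np.array([np.cos(t),np.sin(t),0]);X=np.array([-np.sin(t),np.cos(t),0])
for z in (180,200,210):
  for sg in (-1,1):
    for x in (-16,16): print(z,sg,x,[((np.array(proj(s,np.array([171.3,548.3,z])+sg*yy*Y+x*X,W))-[20,80])*7).round() for yy in (45.7,59)])
```

```text
0 16 [352.3 205.1] depth 214.2
0 11 [352.1 211.8] depth 215.6
0 0 [351.6 226.1] depth 218.9
0 -16 [350.8 246.1] depth 223.5
-10 16 [353.9 209.7] depth 204.6
-10 11 [353.6 216.7] depth 206.1
-10 0 [353.1 231.5] depth 209.3
-10 -16 [352.3 252.4] depth 214.0
-20 16 [355.6 214.8] depth 195.1
-20 11 [355.3 222. ] depth 196.5
-20 0 [354.7 237.5] depth 199.7
-20 -16 [353.8 259.1] depth 204.4
-30 16 [357.5 220.4] depth 185.5
-30 11 [357.2 227.9] depth 186.9
-30 0 [356.5 244.1] depth 190.2
-30 -16 [355.5 266.6] depth 194.8
180 -1 -16 [array([414., 507.]), array([405., 521.])]
180 -1 16 [array([329., 518.]), array([319., 532.])]
180 1 -16 [array([472., 421.]), array([480., 409.])]
180 1 16 [array([392., 431.]), array([400., 419.])]
200 -1 -16 [array([398., 459.]), array([389., 472.])]
200 -1 16 [array([312., 470.]), array([301., 483.])]
200 1 -16 [array([457., 376.]), array([465., 364.])]
200 1 16 [array([377., 385.]), array([385., 374.])]
210 -1 -16 [array([390., 435.]), array([380., 448.])]
210 -1 16 [array([303., 446.]), array([293., 459.])]
210 1 -16 [array([450., 353.]), array([458., 341.])]
210 1 16 [array([369., 362.]), array([378., 351.])]
```

apply_moves:
  commands:
    - [0, 0, 0, 0, 0, 3.8]
    - [0, 0, 0, 0, 0, 3.8]
    - [0, 0, 0, 0, 0, 0]
    - [0, 0, 0, 0, 0, 0]
    - [0, 0, 0, 0, 0, 0]
  grip: 0.5

```text
clock: 7.67
ee_pos: [607.0, 62.2, 103.9]
ee_rot: [-0.0, -0.416, 0.909, 0.0]
contact_force: [-0.3, 0.3, -0.2]
grip_width: 31.1
```

apply_moves:
  commands:
    - [0, 0, 0, 0, 0, 0]
    - [0, 0, -5, 0, 0, 0]
    - [0, 0, -5, 0, 0, 0]
    - [0, 0, 0, 0, 0, 0]
    - [0, 0, 0, 0, 0, 0]

```text
clock: 8.08
ee_pos: [606.6, 62.1, 93.2]
ee_rot: [-0.001, -0.417, 0.909, 0.0]
contact_force: [0.7, 0.1, 0.3]
grip_width: 45.9
```

```bash
python3 look.py pics/w5.png
python3 - <<'E'
from h import *
from plant import cams
p=cams.snapshot("scene");
cv2.imwrite("pics/s5.png",cv2.resize(p["image"][150:230,250:350],None,fx=8,fy=7,interpolation=cv2.INTER_CUBIC)[:600])
E
```

```text
8.0833 [606.6  62.1  93.2] [ 0.083  0.439  1.61   0.     1.095 -2.347] [0.74 0.07 0.31] [ 0.04  0.06 -0.01] 45.90382725895929
y ang 139.23958950123483 z [-0.0015 -0.     -1.    ]
knob_grip [(0.81, array([318.6, 238.6,  69.5,  78.9]))]
lockbox [(0.63, array([323.1, 194.9, 311.1, 276.8]))]
drawer_pull [(0.82, array([400. , 109.8,  54.2,  63.3]))]
knob pred (np.float64(319.4684670493625), np.float64(248.5994317040861)) (np.float64(319.2569349080869), np.float64(226.70845397222118)) pull (np.float64(422.9533215186046), np.float64(82.46928166674853))
```

View pics/s5.png

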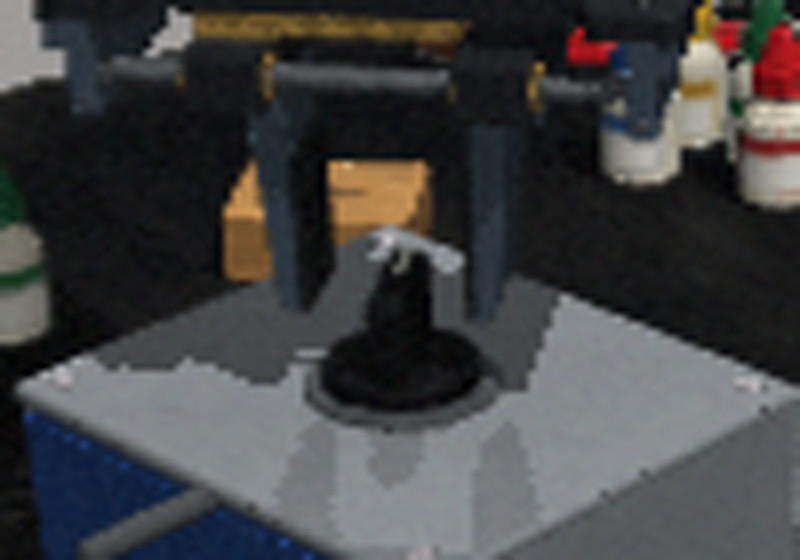

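View pics/w5.png

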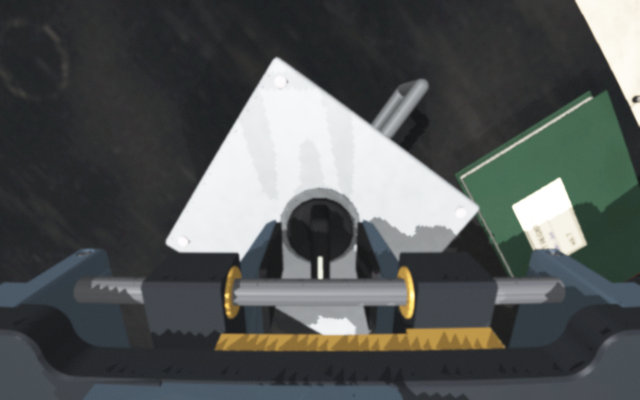

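apply_moves:
  commands:
    - [0, 0, -5, 0, 0, 0]
    - [0, 0, -5, 0, 0, 0]
    - [0, 0, -5, 0, 0, 0]
    - [0, 0, -3, 0, 0, 0]
    - [0, 0, 0, 0, 0, 0]

```text
clock: 8.75
ee_pos: [606.3, 62.1, 74.6]
ee_rot: [-0.001, -0.417, 0.909, 0.0]
contact_force: [0.4, 0.1, 0.6]
grip_width: 45.9
```

apply_moves:
  commands:
    - [0, 0, 0, 0, 0, 0]
    - [0, 0, 0, 0, 0, 0]
    - [0, 0, 0, 0, 0, 0]
    - [0, 0, 0, 0, 0, 0]
    - [0, 0, 0, 0, 0, 0]
  grip: 0.0
  squeeze: 40

```text
clock: 9.17
ee_pos: [607.2, 62.2, 76.1]
ee_rot: [0.0, -0.417, 0.909, -0.0]
contact_force: [-0.2, 0.7, 0.8]
grip_width: 15.4
```

apply_moves:
  commands:
    - [0, 0, 0, 0, 0, 0]
    - [0, 0, 0, 0, 0, 0]
    - [0, 0, 0, 0, 0, 0]
    - [0, 0, 0, 0, 0, 0]
    - [0, 0, 0, 0, 0, 0]

```text
clock: 9.58
ee_pos: [606.6, 62.6, 76.1]
ee_rot: [-0.0, -0.417, 0.909, 0.0]
contact_force: [-2.7, 3.1, 2.4]
grip_width: 11.8
```

```bash
python3 st.py
```

```text
9.58 [606.6  62.6  76.1] yaw 139.26 F [-2.7  3.1  2.4] T [0.576 0.574 0.099] e6 0.079 v6 0.000 q6 -2.3475 g 11.8
```

apply_moves:
  commands:
    - [0, 0, 0, 0, 0, -1]
    - [0, 0, 0, 0, 0, -1]
    - [0, 0, 0, 0, 0, -1]
    - [0, 0, 0, 0, 0, -1]
    - [0, 0, 0, 0, 0, -1]

```text
clock: 10.0
ee_pos: [606.6, 62.6, 76.0]
ee_rot: [-0.0, -0.376, 0.927, 0.001]
contact_force: [-4.6, 2.3, 4.5]
grip_width: 11.7
```

```bash
python3 st.py
```

```text
10.0 [606.6  62.6  76. ] yaw 134.15 F [-4.6  2.3  4.5] T [0.669 0.715 0.168] e6 0.013 v6 0.209 q6 -2.2584 g 11.7
```

apply_moves:
  commands:
    - [0, 0, 0, 0, 0, -1]
    - [0, 0, 0, 0, 0, -1]
    - [0, 0, 0, 0, 0, -1]
    - [0, 0, 0, 0, 0, -1]
    - [0, 0, 0, 0, 0, -1]

```text
clock: 10.42
ee_pos: [606.5, 62.7, 76.0]
ee_rot: [-0.0, -0.335, 0.942, 0.001]
contact_force: [-5.3, 4.7, 6.5]
grip_width: 11.6
```

```bash
python3 st.py
```

```text
10.42 [606.5  62.7  76. ] yaw 129.15 F [-5.3  4.7  6.5] T [0.821 0.873 0.097] e6 -0.037 v6 0.212 q6 -2.1712 g 11.6
```

apply_moves:
  commands:
    - [0, 0, 0, 0, 0, -1]
    - [0, 0, 0, 0, 0, -1]
    - [0, 0, 0, 0, 0, -1]
    - [0, 0, 0, 0, 0, -1]
    - [0, 0, 0, 0, 0, -0.5]

```text
clock: 10.83
ee_pos: [606.5, 62.9, 76.0]
ee_rot: [-0.0, -0.297, 0.955, 0.001]
contact_force: [-3.8, 5.2, 3.9]
grip_width: 11.6
```

```bash
python3 st.py
```

```text
10.83 [606.5  62.9  76. ] yaw 124.61 F [-3.8  5.2  3.9] T [ 0.85   0.826 -0.087] e6 -0.175 v6 0.099 q6 -2.0920 g 11.6
```

apply_moves:
  commands:
    - [0, 0, 0, 0, 0, -0.4]
    - [0, 0, 0, 0, 0, -0.4]
    - [0, 0, 0, 0, 0, -0.4]
    - [0, 0, 0, 0, 0, -0.4]
    - [0, 0, 0, 0, 0, -0.4]

```text
clock: 11.25
ee_pos: [606.5, 62.7, 76.0]
ee_rot: [-0.0, -0.281, 0.96, 0.001]
contact_force: [-3.8, 3.4, 4.5]
grip_width: 11.9
```

```bash
python3 st.py
```

```text
11.25 [606.5  62.7  76. ] yaw 122.63 F [-3.8  3.4  4.5] T [ 0.841  0.841 -0.152] e6 -0.237 v6 0.088 q6 -2.0575 g 11.9
```

apply_moves:
  commands:
    - [0, 0, 0, 0, 0, -0.4]
    - [0, 0, 0, 0, 0, -0.4]
    - [0, 0, 0, 0, 0, -0.4]
    - [0, 0, 0, 0, 0, -0.4]
    - [0, 0, 0, 0, 0, -0.4]

```text
clock: 11.67
ee_pos: [606.4, 63.0, 76.0]
ee_rot: [-0.0, -0.264, 0.964, 0.001]
contact_force: [-5.0, 5.3, 5.3]
grip_width: 11.9
```

```bash
python3 st.py
```

```text
11.67 [606.4  63.   76. ] yaw 120.64 F [-5.   5.3  5.3] T [0.882 0.921 0.093] e6 0.004 v6 0.082 q6 -2.0230 g 11.9
```

apply_moves:
  commands:
    - [0, 0, 0, 0, 0, -0.4]
    - [0, 0, 0, 0, 0, -0.4]
    - [0, 0, 0, 0, 0, -0.4]
    - [0, 0, 0, 0, 0, -0.4]
    - [0, 0, 0, 0, 0, -0.4]

```text
clock: 12.08
ee_pos: [606.4, 62.8, 76.0]
ee_rot: [-0.0, -0.247, 0.969, 0.001]
contact_force: [-4.5, 4.4, 5.3]
grip_width: 12.0
```

```bash
python3 st.py
```

```text
12.08 [606.4  62.8  76. ] yaw 118.65 F [-4.5  4.4  5.3] T [0.846 0.831 0.08 ] e6 0.000 v6 0.082 q6 -1.9881 g 12.0
```

apply_moves:
  commands:
    - [0, 0, 0, 0, 0, -0.4]
    - [0, 0, 0, 0, 0, -0.4]
    - [0, 0, 0, 0, 0, -0.4]
    - [0, 0, 0, 0, 0, -0.4]
    - [0, 0, 0, 0, 0, -0.4]

```text
clock: 12.5
ee_pos: [606.4, 63.0, 76.0]
ee_rot: [-0.0, -0.23, 0.973, 0.001]
contact_force: [-3.8, 3.3, 5.5]
grip_width: 11.6
```

```bash
python3 st.py
```

```text
12.5 [606.4  63.   76. ] yaw 116.64 F [-3.8  3.3  5.5] T [0.662 0.805 0.012] e6 -0.059 v6 0.083 q6 -1.9530 g 11.6
```

apply_moves:
  commands:
    - [0, 0, 0, 0, 0, -0.4]
    - [0, 0, 0, 0, 0, -0.4]
    - [0, 0, 0, 0, 0, -0.4]
    - [0, 0, 0, 0, 0, -0.4]
    - [0, 0, 0, 0, 0, -0.4]

```text
clock: 12.92
ee_pos: [606.4, 62.9, 76.0]
ee_rot: [-0.0, -0.213, 0.977, 0.001]
contact_force: [-4.9, 3.7, 4.1]
grip_width: 12.1
```

```bash
python3 st.py
```

```text
12.92 [606.4  62.9  76. ] yaw 114.65 F [-4.9  3.7  4.1] T [0.889 0.867 0.121] e6 0.045 v6 0.080 q6 -1.9182 g 12.1
```

apply_moves:
  commands:
    - [0, 0, 0, 0, 0, -0.4]
    - [0, 0, 0, 0, 0, -0.4]
    - [0, 0, 0, 0, 0, -0.4]
    - [0, 0, 0, 0, 0, -0.4]
    - [0, 0, 0, 0, 0, -0.4]

```text
clock: 13.33
ee_pos: [606.3, 63.1, 76.0]
ee_rot: [-0.001, -0.196, 0.981, 0.001]
contact_force: [-4.9, 5.6, 4.3]
grip_width: 12.0
```

```bash
python3 st.py
```

```text
13.33 [606.3  63.1  76. ] yaw 112.63 F [-4.9  5.6  4.3] T [0.976 0.821 0.043] e6 -0.017 v6 0.081 q6 -1.8832 g 12.0
```

apply_moves:
  commands:
    - [0, 0, 0, 0, 0, -0.4]
    - [0, 0, 0, 0, 0, -0.4]
    - [0, 0, 0, 0, 0, -0.4]
    - [0, 0, 0, 0, 0, -0.4]
    - [0, 0, 0, 0, 0, -0.4]

```text
clock: 13.75
ee_pos: [606.4, 63.2, 76.0]
ee_rot: [-0.001, -0.179, 0.984, 0.001]
contact_force: [-4.6, 4.9, 5.2]
grip_width: 12.1
```

```bash
python3 st.py
```

```text
13.75 [606.4  63.2  76. ] yaw 110.61 F [-4.6  4.9  5.2] T [ 0.959  0.857 -0.06 ] e6 -0.117 v6 0.077 q6 -1.8479 g 12.1
```

apply_moves:
  commands:
    - [0, 0, 0, 0, 0, -0.4]
    - [0, 0, 0, 0, 0, -0.4]
    - [0, 0, 0, 0, 0, -0.4]
    - [0, 0, 0, 0, 0, -0.4]
    - [0, 0, 0, 0, 0, -0.4]

```text
clock: 14.17
ee_pos: [606.2, 63.1, 76.0]
ee_rot: [-0.001, -0.162, 0.987, 0.001]
contact_force: [-5.2, 5.5, 4.7]
grip_width: 11.6
```

```bash
python3 st.py
```

```text
14.17 [606.2  63.1  76. ] yaw 108.68 F [-5.2  5.5  4.7] T [1.011 0.814 0.269] e6 0.184 v6 0.079 q6 -1.8140 g 11.6
```

apply_moves:
  commands:
    - [0, 0, 0, 0, 0, -0.2]
    - [0, 0, 0, 0, 0, -0.2]
    - [0, 0, 0, 0, 0, -0.2]
    - [0, 0, 0, 0, 0, -0.2]
    - [0, 0, 0, 0, 0, -0.2]

```text
clock: 14.58
ee_pos: [606.2, 63.2, 76.0]
ee_rot: [-0.001, -0.154, 0.988, 0.001]
contact_force: [-3.9, 4.9, 4.3]
grip_width: 11.9
```

```bash
python3 st.py
```

```text
14.58 [606.2  63.2  76. ] yaw 107.72 F [-3.9  4.9  4.3] T [1.051 0.803 0.414] e6 0.395 v6 0.040 q6 -1.7971 g 11.9
```

apply_moves:
  commands:
    - [0, 0, 0, 0, 0, -0.2]
    - [0, 0, 0, 0, 0, -0.2]
    - [0, 0, 0, 0, 0, -0.2]
    - [0, 0, 0, 0, 0, -0.2]
    - [0, 0, 0, 0, 0, -0.2]

```text
clock: 15.0
ee_pos: [606.1, 63.1, 76.0]
ee_rot: [-0.001, -0.146, 0.989, 0.001]
contact_force: [-4.9, 5.7, 4.8]
grip_width: 11.7
```

```bash
python3 st.py
```

```text
15.0 [606.1  63.1  76. ] yaw 106.78 F [-4.9  5.7  4.8] T [1.099 0.89  0.737] e6 0.680 v6 0.039 q6 -1.7805 g 11.7
```

apply_moves:
  commands:
    - [0, 0, 0, 0, 0, 0.3]
    - [0, 0, 0, 0, 0, 0.3]
    - [0, 0, 0, 0, 0, 0.3]
    - [0, 0, 0, 0, 0, 0.3]
    - [0, 0, 0, 0, 0, 0.3]

```text
clock: 15.42
ee_pos: [606.3, 63.2, 76.0]
ee_rot: [-0.001, -0.158, 0.987, 0.001]
contact_force: [-5.0, 4.9, 4.3]
grip_width: 11.9
```

```bash
python3 st.py
```

```text
15.42 [606.3  63.2  76. ] yaw 108.21 F [-5.   4.9  4.3] T [1.    0.76  0.166] e6 0.196 v6 -0.059 q6 -1.8057 g 11.9
```

apply_moves:
  commands:
    - [0, 0, 0, 0, 0, 0.3]
    - [0, 0, 0, 0, 0, 0.3]
    - [0, 0, 0, 0, 0, 0.3]
    - [0, 0, 0, 0, 0, 0]
    - [0, 0, 0, 0, 0, 0]

```text
clock: 15.83
ee_pos: [606.3, 63.2, 76.0]
ee_rot: [-0.001, -0.166, 0.986, 0.001]
contact_force: [-5.0, 5.7, 4.6]
grip_width: 12.1
```

```bash
python3 st.py
```

```text
15.83 [606.3  63.2  76. ] yaw 109.06 F [-5.   5.7  4.6] T [0.93  0.876 0.101] e6 0.035 v6 -0.001 q6 -1.8208 g 12.1
```

apply_moves:
  commands:
    - [0, 0, 0, 0, 0, 0.2]
    - [0, 0, 0, 0, 0, 0.2]
    - [0, 0, 0, 0, 0, 0.2]
    - [0, 0, 0, 0, 0, 0.2]
    - [0, 0, 0, 0, 0, 0.2]

```text
clock: 16.25
ee_pos: [606.4, 63.2, 76.0]
ee_rot: [-0.001, -0.174, 0.985, 0.001]
contact_force: [-5.2, 5.1, 4.6]
grip_width: 12.0
```

```bash
python3 st.py
```

```text
16.25 [606.4  63.2  76. ] yaw 110.03 F [-5.2  5.1  4.6] T [ 0.93   0.804 -0.23 ] e6 -0.157 v6 -0.039 q6 -1.8378 g 12.0
```

apply_moves:
  commands:
    - [0, 0, 0, 0, 0, -0.3]
    - [0, 0, 0, 0, 0, -0.3]
    - [0, 0, 0, 0, 0, 0]
    - [0, 0, 0, 0, 0, 0]
    - [0, 0, 0, 0, 0, 0]

```text
clock: 16.67
ee_pos: [606.3, 63.2, 76.0]
ee_rot: [-0.001, -0.169, 0.986, 0.001]
contact_force: [-5.1, 5.1, 4.7]
grip_width: 11.6
```

```bash
python3 st.py
```

```text
16.67 [606.3  63.2  76. ] yaw 109.46 F [-5.1  5.1  4.7] T [ 0.941  0.793 -0.011] e6 -0.010 v6 0.000 q6 -1.8277 g 11.6
```

apply_moves:
  commands:
    - [0, 0, 0, 0, 0, 0]
    - [0, 0, 0, 0, 0, 0]
    - [0, 0, 0, 0, 0, 0]
    - [0, 0, 0, 0, 0, 0]
    - [0, 0, 0, 0, 0, 0]
  grip: 0.5

```text
clock: 17.08
ee_pos: [607.4, 61.7, 75.7]
ee_rot: [0.0, -0.17, 0.986, -0.0]
contact_force: [0.3, 0.6, 0.3]
grip_width: 42.3
```

```bash
python3 look.py pics/w6.png
python3 - <<'E'
import cv2
a=cv2.imread("pics/w6.png")
cv2.imwrite("pics/w6c.png",cv2.resize(cv2.convertScaleAbs(a[165:285,260:380],alpha=2),None,fx=5,fy=5,interpolation=cv2.INTER_CUBIC))
E
```

```text
17.0833 [607.4  61.7  75.7] [ 0.083  0.455  1.632 -0.     1.055 -1.829] [0.25 0.61 0.32] [ 0.01  0.01 -0.02] 42.287743387605076
y ang 109.52492628339975 z [ 4.e-04 -4.e-04 -1.e+00]
knob_grip []
lockbox []
drawer_pull [(0.81, array([289.1,  74.7, 114.3,  79.5]))]
knob pred (np.float64(319.35858212798973), np.float64(262.0751336881201)) (np.float64(319.22813166516477), np.float64(236.05936067391528)) pull (np.float64(339.8718311040791), np.float64(39.83899822320694))
```

View pics/w6c.png

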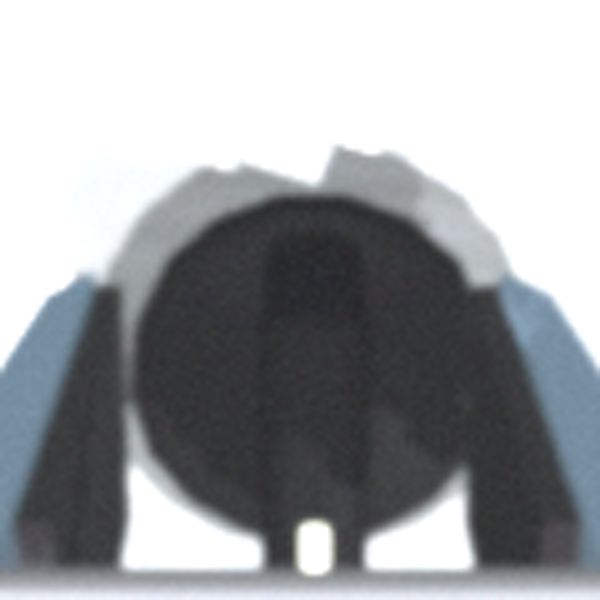

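apply_moves:
  commands:
    - [0, 0, 10, 0, 0, 0]
    - [0, 0, 15, 0, 0, 0]
    - [0, 0, 20, 0, 0, 0]
    - [0, 0, 20, 0, 0, 0]
    - [-10, -2, 5, 0, 0, -2]

```text
clock: 17.7
ee_pos: [600.7, 60.5, 150.1]
ee_rot: [0.004, -0.152, 0.988, -0.0]
contact_force: [0.4, -0.2, 0.3]
grip_width: 45.7
```

apply_moves:
  commands:
    - [-25, -6, 0, 0, 0, -1.2]
    - [-25, -7, 0, 0, 0, -1]
    - [-25, -7, 0, 0, 0, -1]
    - [-22, -6, 0, 0, 0, 0]
    - [-10, -2, 0, 0, 0, 0]

```text
clock: 18.12
ee_pos: [487.4, 31.6, 146.7]
ee_rot: [-0.0, -0.125, 0.992, -0.0]
contact_force: [-0.5, 0.0, -0.2]
grip_width: 45.7
```

```bash
python3 look.py pics/w7.png
```

```text
18.1167 [487.4  31.6 146.7] [ 0.041  0.211  1.809 -0.     1.123 -1.78 ] [-0.48  0.02 -0.21] [ 0.04 -0.   -0.  ] 45.657748834491834
y ang 104.32640833963681 z [-8.e-04 -2.e-04 -1.e+00]
knob_grip [(0.76, array([319.9, 320.8,  51.1,  25.8]))]
lockbox [(0.65, array([321.9, 259.5, 186.3, 146. ]))]
drawer_pull [(0.77, array([321.3, 216. , 167.2,  59.2]))]
knob pred (np.float64(318.17246662137296), np.float64(346.1329877096712)) (np.float64(318.1991036345738), np.float64(320.4053035396308)) pull (np.float64(319.63440652595114), np.float64(201.41525136286768))
```

View pics/w7.png

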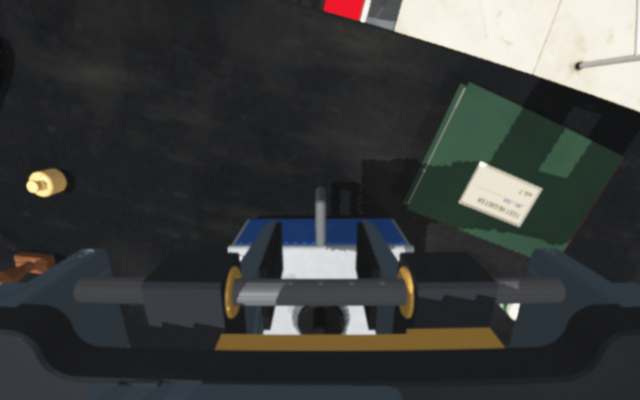

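Run:
```python
from h import *
from plant import cams
a=cv2.imread("pics/w7.png")
cv2.imwrite("pics/w7c.png",cv2.resize(cv2.convertScaleAbs(a[160:270,260:380],alpha=2),None,fx=5,fy=5,interpolation=cv2.INTER_CUBIC))
p=cams.snapshot("wrist");W=np.load("W.npy")
for r in (186,190,194,198): print(r,at(p,320.5,r,86,W).round(1),at(p,320.5,r,38,W).round(1))
```

```text
186 [473.9  28.8  86. ] [485.8  32.2  38. ]
190 [477.5  29.7  86. ] [490.1  33.3  38. ]
194 [481.1  30.7  86. ] [494.4  34.4  38. ]
198 [484.8  31.6  86. ] [498.8  35.6  38. ]
```

View pics/w7c.png

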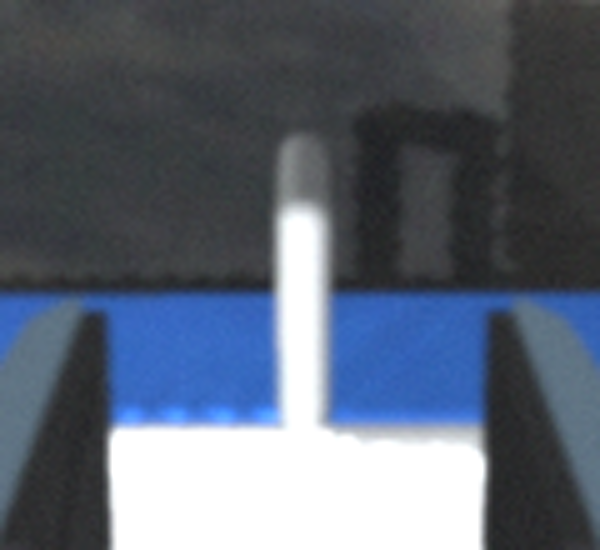

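apply_moves:
  commands:
    - [1, 0.5, -20, 0, 0, 0]
    - [1.5, 0.5, -25, 0, 0, 0]
    - [0, 0, -25, 0, 0, 0]
    - [0, 0, -20, 0, 0, 0]
    - [0, 0, -15, 0, 0, 0]

```text
clock: 18.78
ee_pos: [493.2, 33.5, 38.8]
ee_rot: [-0.001, -0.125, 0.992, 0.0]
contact_force: [0.7, -0.4, 0.8]
grip_width: 45.5
```

apply_moves:
  commands:
    - [0, 0, -10, 0, 0, 0]
    - [0, 0, -10, 0, 0, 0]
    - [0, 0, -6, 0, 0, 0]
    - [0, 0, 0, 0, 0, 0]
    - [0, 0, 0, 0, 0, 0]

```text
clock: 19.2
ee_pos: [493.2, 33.2, 15.1]
ee_rot: [0.0, -0.125, 0.992, 0.0]
contact_force: [-0.1, 0.3, 0.5]
grip_width: 45.7
```

```bash
python3 look.py pics/w8.png
python3 - <<'E'
from h import *
from plant import cams
p=cams.snapshot("scene");
cv2.imwrite("pics/s8.png",cv2.resize(p["image"][160:280,230:370],None,fx=5,fy=5,interpolation=cv2.INTER_CUBIC))
E
```

```text
19.2 [493.2  33.2  15.1] [ 0.044  0.367  1.975  0.     0.799 -1.777] [-0.11  0.25  0.52] [ 0.04  0.05 -0.  ] 45.681094654483715
y ang 104.35396950244404 z [ 6.e-04  1.e-04 -1.e+00]
knob_grip []
lockbox [(0.62, array([319.6, 280.9, 117.1, 107.8]))]
drawer_pull [(0.55, array([319.6, 280.4, 109.6, 106.6]))]
knob pred (np.float64(317.48926316056253), np.float64(531.526919163185)) (np.float64(317.6396189792881), np.float64(458.8093536343374)) pull (np.float64(320.2615098749453), np.float64(267.8902803849562))
```

View pics/s8.png

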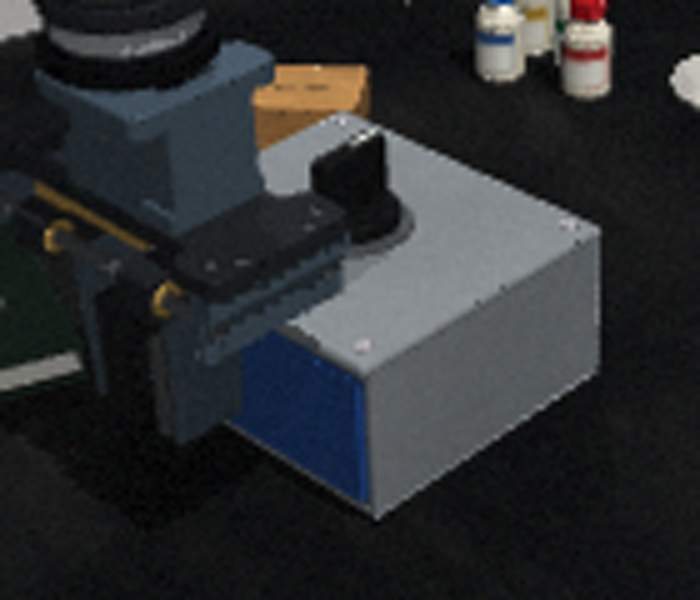

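View pics/w8.png

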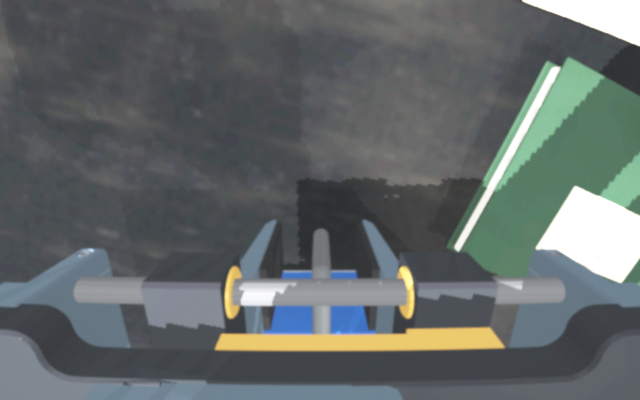

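apply_moves:
  commands:
    - [0, 0, 0, 0, 0, 0]
    - [0, 0, 0, 0, 0, 0]
    - [0, 0, 0, 0, 0, 0]
    - [0, 0, 0, 0, 0, 0]
    - [0, 0, 0, 0, 0, 0]
  grip: 0.0
  squeeze: 25

```text
clock: 19.87
ee_pos: [492.6, 33.2, 14.9]
ee_rot: [0.0, -0.125, 0.992, 0.0]
contact_force: [-0.3, 0.1, 0.2]
grip_width: 15.1
```

apply_moves:
  commands:
    - [0, 0, 0, 0, 0, 0]
    - [0, 0, 0, 0, 0, 0]
    - [0, 0, 0, 0, 0, 0]
    - [0, 0, 0, 0, 0, 0]
    - [0, 0, 0, 0, 0, 0]

```text
clock: 20.28
ee_pos: [492.3, 34.1, 14.9]
ee_rot: [-0.0, -0.125, 0.992, 0.001]
contact_force: [-1.1, 5.1, -0.0]
grip_width: 9.2
```

```bash
python3 st.py
```

```text
20.28 [492.3  34.1  14.9] yaw 104.32 F [-1.1  5.1 -0. ] T [0.82  0.115 0.017] e6 0.025 v6 0.001 q6 -1.7775 g 9.2
```

apply_moves:
  commands:
    - [-0.5, -0.1, 0, 0, 0, 0]
    - [-0.5, -0.1, 0, 0, 0, 0]
    - [-0.5, -0.1, 0, 0, 0, 0]
    - [0, 0, 0, 0, 0, 0]
    - [0, 0, 0, 0, 0, 0]

```text
clock: 20.7
ee_pos: [491.1, 33.8, 14.9]
ee_rot: [0.0, -0.125, 0.992, 0.001]
contact_force: [-0.2, 5.4, -0.0]
grip_width: 9.2
```

```bash
python3 st.py
```

```text
20.7 [491.1  33.8  14.9] yaw 104.32 F [-0.2  5.4 -0. ] T [0.784 0.06  0.048] e6 0.026 v6 -0.000 q6 -1.7780 g 9.2
```

Gripped and moving with about 1 N. I'll continue in small pulls.

apply_moves:
  commands:
    - [-0.4, -0.1, 0, 0, 0, 0]
    - [-0.4, -0.1, 0, 0, 0, 0]
    - [-0.4, -0.1, 0, 0, 0, 0]
    - [-0.4, -0.1, 0, 0, 0, 0]
    - [0, 0, 0, 0, 0, 0]

```text
clock: 21.12
ee_pos: [489.6, 33.4, 14.9]
ee_rot: [0.0, -0.125, 0.992, 0.001]
contact_force: [-0.8, 4.8, 0.0]
grip_width: 9.4
```

```bash
python3 st.py
```

```text
21.12 [489.6  33.4  14.9] yaw 104.32 F [-0.8  4.8  0. ] T [0.844 0.051 0.041] e6 0.031 v6 -0.001 q6 -1.7787 g 9.4
```

apply_moves:
  commands:
    - [-0.4, -0.1, 0, 0, 0, 0]
    - [-0.4, -0.1, 0, 0, 0, 0]
    - [0, 0, 0, 0, 0, 0]
    - [0, 0, 0, 0, 0, 0]
    - [0, 0, 0, 0, 0, 0]

```text
clock: 21.53
ee_pos: [488.8, 33.2, 14.9]
ee_rot: [0.0, -0.125, 0.992, 0.001]
contact_force: [0.4, 5.2, -0.9]
grip_width: 9.3
```

```bash
python3 st.py
```

```text
21.53 [488.8  33.2  14.9] yaw 104.32 F [ 0.4  5.2 -0.9] T [0.727 0.084 0.074] e6 0.027 v6 0.000 q6 -1.7791 g 9.3
```

apply_moves:
  commands:
    - [-0.8, -0.2, 0, 0, 0, 0]
    - [-0.8, -0.2, 0, 0, 0, 0]
    - [-0.8, -0.2, 0, 0, 0, 0]
    - [-0.8, -0.2, 0, 0, 0, 0]
    - [-0.8, -0.2, 0, 0, 0, 0]

```text
clock: 21.95
ee_pos: [484.9, 32.2, 14.9]
ee_rot: [0.0, -0.125, 0.992, 0.001]
contact_force: [0.3, 5.9, -0.7]
grip_width: 9.5
```

```bash
python3 look.py pics/w9.png
```

```text
21.95 [484.9  32.2  14.9] [ 0.041  0.357  1.994  0.002  0.79  -1.781] [ 0.35  5.93 -0.71] [0.88 0.03 0.02] 9.500194529425809
y ang 104.31999565715093 z [ 4.0e-04  1.5e-03 -1.0e+00]
knob_grip []
lockbox [(0.75, array([323.8, 288.9, 302.7, 121.8]))]
drawer_pull [(0.95, array([319.4, 285. , 293. , 113. ]))]
knob pred (np.float64(315.95430264328377), np.float64(540.6669964951915)) (np.float64(316.2728010330506), np.float64(467.9474892479268)) pull (np.float64(318.4393959116153), np.float64(282.282808008688))
```

View pics/w9.png

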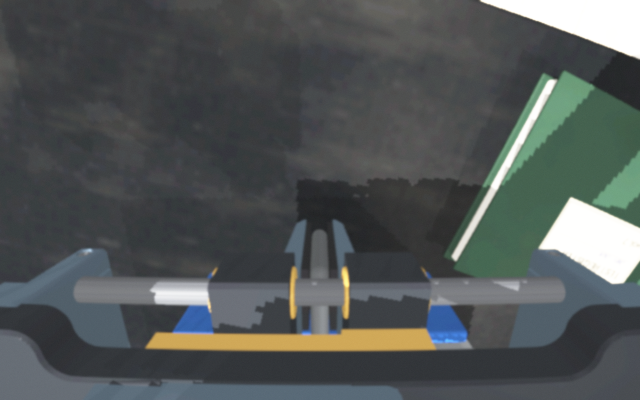

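apply_moves:
  commands:
    - [-2, -0.5, 0, 0, 0, 0]
    - [-3, -0.8, 0, 0, 0, 0]
    - [-4, -1, 0, 0, 0, 0]
    - [-4, -1, 0, 0, 0, 0]
    - [-4, -1, 0, 0, 0, 0]

```text
clock: 22.57
ee_pos: [467.8, 27.7, 14.9]
ee_rot: [0.0, -0.125, 0.992, 0.001]
contact_force: [-0.2, 5.6, -0.3]
grip_width: 9.4
```

```bash
python3 st.py
```

```text
22.57 [467.8  27.7  14.9] yaw 104.32 F [-0.2  5.6 -0.3] T [ 0.879 -0.055 -0.004] e6 0.048 v6 -0.023 q6 -1.7885 g 9.4
```

apply_moves:
  commands:
    - [-4, -1, 0, 0, 0, 0]
    - [-4, -1, 0, 0, 0, 0]
    - [-4, -1, 0, 0, 0, 0]
    - [-4, -1, 0, 0, 0, 0]
    - [-4, -1, 0, 0, 0, 0]

```text
clock: 22.98
ee_pos: [447.8, 22.6, 14.9]
ee_rot: [0.0, -0.125, 0.992, 0.001]
contact_force: [0.4, 4.9, -0.6]
grip_width: 9.3
```

```bash
python3 st.py
```

```text
22.98 [447.8  22.6  14.9] yaw 104.33 F [ 0.4  4.9 -0.6] T [ 0.875 -0.021  0.   ] e6 0.045 v6 -0.025 q6 -1.7982 g 9.3
```

apply_moves:
  commands:
    - [-4, -1, 0, 0, 0, 0]
    - [-4, -1, 0, 0, 0, 0]
    - [-3, -0.8, 0, 0, 0, 0]
    - [-1.5, -0.4, 0, 0, 0, 0]
    - [0, 0, 0, 0, 0, 0]

```text
clock: 23.4
ee_pos: [434.4, 19.1, 14.9]
ee_rot: [-0.0, -0.125, 0.992, 0.0]
contact_force: [-0.8, 5.6, 0.1]
grip_width: 9.3
```

```bash
python3 st.py
```

```text
23.4 [434.4  19.1  14.9] yaw 104.33 F [-0.8  5.6  0.1] T [0.822 0.181 0.025] e6 0.018 v6 0.001 q6 -1.8048 g 9.3
```

apply_moves:
  commands:
    - [0, 0, 0, 0, 0, 0]
    - [0, 0, 0, 0, 0, 0]
    - [0, 0, 0, 0, 0, 0]
    - [0, 0, 0, 0, 0, 0]
    - [0, 0, 0, 0, 0, 0]
  grip: 0.5

```text
clock: 23.82
ee_pos: [435.3, 18.5, 14.9]
ee_rot: [0.0, -0.125, 0.992, -0.0]
contact_force: [-0.3, 0.0, -0.4]
grip_width: 39.9
```

apply_moves:
  commands:
    - [0, 0, 10, 0, 0, 0]
    - [0, 0, 20, 0, 0, 0]
    - [0, 0, 25, 0, 0, 0]
    - [0, 0, 25, 0, 0, 0]
    - [0, 0, 25, 0, 0, 0]

```text
clock: 24.23
ee_pos: [434.9, 18.6, 120.9]
ee_rot: [-0.0, -0.125, 0.992, -0.0]
contact_force: [0.7, 0.7, -0.2]
grip_width: 45.8
```

apply_moves:
  commands:
    - [0, 0, 20, 0, 0, 0]
    - [0, 0, 20, 0, 0, 0]
    - [0, 0, 10, 0, 0, 0]
    - [0, 0, 0, 0, 0, 0]
    - [0, 0, 0, 0, 0, 0]

```text
clock: 24.65
ee_pos: [435.2, 18.7, 169.9]
ee_rot: [0.0, -0.125, 0.992, -0.0]
contact_force: [-0.5, 0.1, -0.3]
grip_width: 45.7
```

```bash
python3 st.py
python3 - <<'E'
from h import *
from plant import cams
p=cams.snapshot("scene");
cv2.imwrite("pics/s10.png",cv2.resize(p["image"][130:350,180:470],None,fx=2.7,fy=2.7,interpolation=cv2.INTER_CUBIC))
q=cams.snapshot("wrist");cv2.imwrite("pics/w10.png",q["image"])
a=cv2.imread("pics/scene0.png").astype(int);
from plant import models
for t in ["acid_green","weight_big","wood_rest","wood_stamp","drawer_pull"]: print(t,[(round(d["p"],2),np.array(d["extent"]).round(1)) for d in models.search_frame(t,p)[:2]])
E
```

```text
24.65 [435.2  18.7 169.9] yaw 104.35 F [-0.5  0.1 -0.3] T [ 0.058  0.034 -0.01 ] e6 -0.001 v6 0.002 q6 -1.8047 g 45.7
acid_green [(0.73, array([250.1, 184.8,   7.4,  27.7]))]
weight_big [(0.8, array([376.1, 327.4,  14.1,  18.5]))]
wood_rest [(0.87, array([290.5, 180.3,  28.6,  19.5]))]
wood_stamp [(0.65, array([430.1, 304.3,  22.5,  39.4])), (0.31, array([292.4, 227.1, 116.5,  91.1]))]
drawer_pull [(0.78, array([268. , 245.2,  68.6,  59.1]))]
```

View pics/s10.png

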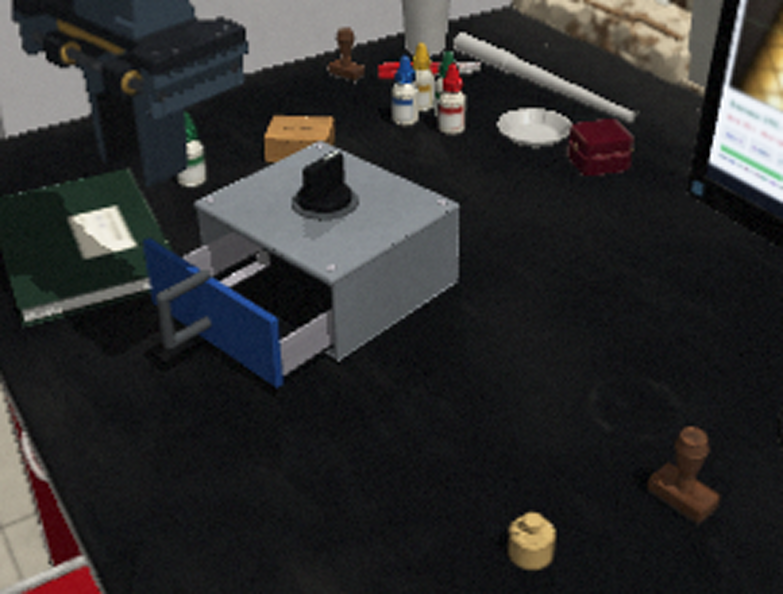

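View pics/w10.png

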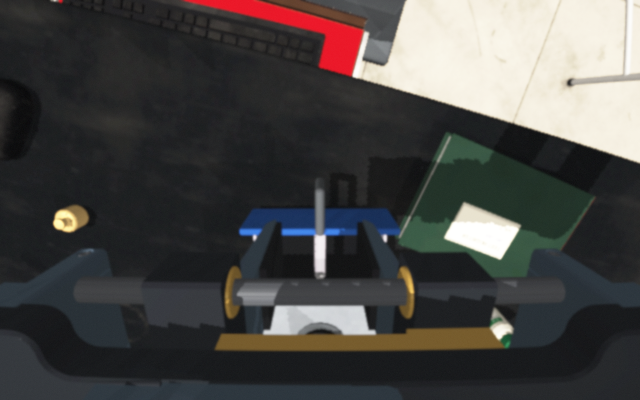

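Run:
```python
from h import *
from plant import cams,status,order
s=status.get_state();p=cams.snapshot("wrist");W=wristW(s,p)
X=at(p,319.5,179,38,W);print(X, np.hypot(*(X-[485.5,32.2,38])[:2]))
print(order.hand_in())
```

```text
[431.03543831  17.86734935  38.        ] 56.31885434802257
the job is handed in; nothing more can be done
None
```

The lock box is open: the drawer is out 56–60 mm, the gripper has let go and is lifted clear, and the job is handed in at about 25 s.

- **Knob:** I turned it clockwise by feel. About 30° (0.52 rad) from the start the torque swung from about -0.06 to +0.74 N m. I turned back to where it read about zero and let go.
- **Drawer:** It slid with about 1–2 N on the wrist beyond its starting value, with no sign of pressing on the lock.
- **Opening:** The arm's travel gave 60 mm and the last wrist picture gave about 56 mm. Both are above the 50 mm you asked for.
- **Other things:** The stamp, brass weight, wooden rest and green bottle show in the last scene picture within about 2 pixels of where they started. The arm partly hid the bottle in that picture.

**Checks that disagreed:**
- **Finger length:** The fingers end about 31 mm short of the reported TCP, as seen from both the scene and wrist cameras. My first grip therefore closed on air just above the knob. I lowered by that amount and it then gripped.
- **Dip in torque:** I never saw the stated dip of -0.3 to -0.6 N m, probably because it fell between my 2° readings. A weaker dip of -0.15 N m about 16° into the turn had no rise after it, so I took it not to be the notch.

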